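# Set the straightedge against both stop screws and weight it down

## Task

A gauge dial blank is held on the marking jig, ready for its zero line to be scribed. Slide the steel straightedge over the jig plate, without lifting it off and pressing only lightly on the stops, until its far edge bears on the round noses of both stop screws at once; then stand the knob-topped steel weight on its blade to hold it there and let go, with the edge still against both noses and everything else on the bench left where it lies.

Things in the scene. Friction and masses are not known exactly. Their poses are not given: they have to be found in the camera images.
- jig_plate: Aluminium plate of the marking jig, 210 mm (its x) by 340 mm (its y), 5 mm thick, fixed flat on the bench; origin at the centre of its underside, z up, its x points roughly away from the robot. Two strap clamps, up to 30 mm high, hold its sides (x 66 to 94 mm, y +-153 to 193 mm). A white dial blank, 64 mm across and flush, lies in its middle.
- stop_left: Left (+y) adjustable stop on the far half of the plate: dark steel block 20 (its x) by 24 mm, 27 mm high; origin at the centre of its underside, on the plate's upper face; axes parallel to the plate's. A fixed screw, 8 mm in diameter, runs through it along x, 4.5 mm above the plate, its round nose (4 mm radius) towards the robot. Over about 8 N on a stop upsets its setting and spoils the job.
- stop_right: Right (-y) adjustable stop, the same, about 200 mm from the left one.
- stop_left_bore (a point): Point on the left screw's axis at the middle of its block, 4.5 mm above the plate. How far the screw is set out differs each time and is not in the measured poses: the tip of its nose lies anywhere from 24 to 38 mm in front of (-x of) this point and must be felt for or seen. The screw does not turn or give.
- stop_right_bore (a point): The same point of the right stop, whose screw has its own setting (also 24 to 38 mm), so the line over the two noses is in general not parallel to the plate's sides: up to about 0.15 rad off.
- straightedge: Loose steel straightedge, 0.68 kg, lying flat on the jig plate on the robot's side of the stops, askew. Blade 300 mm long (its y), 45 mm wide (its x), 6 mm thick; origin at the centre of the blade's underside, z up. Its +x long edge, graduated, 22.5 mm from the origin, is the far edge, which faces the noses. Sliding it takes some 2 to 7 N; held lightly it can turn a little between the fingers.
- straightedge_grip (a point): Centre of the straightedge's grip bar, 18 mm above the blade's underside: bar 14 mm wide (straightedge x), 100 mm long (its y), standing 24 mm up from the blade's upper face along its middle.
- weight_centre (a point): Centre (half-way up, 28.5 mm above its foot) of the loose steel weight, 0.35 kg, 57 mm high, z up: a cylinder 36 mm in diameter and 36 mm high, a neck 14 mm in diameter, and on top a knob 22 mm in diameter from 47 to 57 mm above the foot. It stands upright on the bench to the left or right of the jig plate and fits on the blade on either side of the grip bar.
- weight: The same weight; origin at the centre of its foot.
- gauge_head: Bystander: round chrome gauge head lying on its back, 66 mm in diameter, 29 mm high, with a stem 60 mm long from its centre; origin under its centre. It lies on the side of the jig plate where the weight is not.
- pump: Bystander: grey hand pump bulb, 130 mm long, 55 mm high, on the bench left of the jig plate.
- tee_a: Bystander: white nylon T-piece, 46 by 29 mm, 12 mm high, lying on the jig plate between the stops, near the jig plate's far edge.
- tee_b: Bystander: white nylon T-piece, the same, on the bench right of the jig plate.
- red_knob: Bystander: knurled knob, 22 mm in diameter, 14 mm high, on the bench right of the jig plate.
There are look-alikes about, which are no part of the job. Leave any blue or red look-alike of the weight alone.

How it is judged:
By the outcome, as a careful person would: the job done as asked, in the order asked, and still so for the second after the job is handed in, with the robot touching nothing.
It also fails if it takes over 72 s, if anything falls off the work surface, if the arm or the gripper's body presses on something with over 40 N, if the wrist force passes 120 N, or if a joint passes its speed limit or range.

## Robot

A 6-joint arm with a two-finger parallel gripper is mounted at the origin on the work surface. World frame = base frame: x ahead of the robot, y to its left, z up, the work surface at z = 0. Lengths are in m, angles in rad, forces in N, time in s.
With the tool pointing down it reaches from about 0.275 to 0.825 m from the base axis. Payload 5.2 kg.
Tool frame: the origin (TCP) lies at the very end of the fingers, on their centre line; the grasp point (between the pads) lies 19 mm behind it; z points along the fingers, y is the direction in which the jaws open and shut (so a half turn about z gives the same grasp; the last joint's range is limited). The gripper opens to 93 mm and grips with 3 to 60 N. Pads are 15 mm wide; open, the fingers measure 128 mm over their backs; the gripper's body (75 mm by 188 mm) begins 65 mm behind the grasp point.
Start: joints at [-1.39, 0.259, 1.535, -0, 1.348, -0.203], TCP at [0.206, -0.51, 0.219] pointing down, gripper open.
Joint ranges: [-3.14, 3.14], [-0.91, 2.08], [0.19, 2.58], [-1.22, 4.36], [0.22, 2.71], [-3.12, 3.12]. Speed limits (rad/s): [2.57, 2.57, 3.14, 3.14, 3.14, 3.14].

## Interface

Orientations are given as [roll, pitch, yaw] about the fixed x, y, z axes, in that order (R = Rz(yaw) Ry(pitch) Rx(roll)).
In Python, from cell import r, optics gives the robot as it stands. The module is installed in compiled form; this text tells all that it offers. Calls block until the motion is done:
- r.movep(position, orientation): joint-space move of the TCP to a pose.
- r.line_to(position, vel=0.15, frame=None, guard=None): straight line of the TCP; frame=None keeps the orientation; vel is the mean speed in m/s. With guard (N) it stops when the force on the tool has changed by that much, and returns True; else False.
- r.goto_joints(angles): joint-space move.
- r.move_gripper(opening, grip_force=None): finger opening in m; grip_force is the grip in N (None keeps the last); returns when the fingers have stopped.
- r.wait(seconds).
- r.ik(position, orientation): joint angles nearest the present ones, or None.
- optics.grab_frame(name): name is "scene" or "top" or "wrist"; returns a dict with "img" (480x640x3 uint8, blue, green, red), "K" (3x3 intrinsics, pixels), "R" (3x3) and "t" (3): a world point X has camera coordinates R X + t. Camera axes: x right, y down, z forward; pixel columns grow to the right and rows downward; lengths in m; the calibration is good to about 2 mm. A picture is of the moment at which its call begins. There is no depth.
A pose or a line that the arm cannot do raises r.IKError and nothing moves.
- r.job_done(): hands the job in, once; it reports no verdict.
Readings, each from a call of its own:
- r.current_time(): time.
- r.current_qpos(): joint angles.
- r.current_qvel(): joint speeds.
- r.current_joint_torque(): joint torques, N m.
- r.current_ee_pos(): TCP position.
- r.current_tcp_rot(): TCP orientation.
- r.current_contact_force(): force on the tool from outside, world axes, zero at the start.
- r.current_ft_torque(): the same for the moment, N m.
- r.current_width(): finger opening in m.
Only numpy, scipy, OpenCV 4.12 (cv2) and the standard library are available. Lean on these libraries where they do the work, as an engineer would, in place of code of your own. Each camera call takes 0.05 s, during which the arm holds its last target.

## Working session

There is one attempt and no reset: what is moved stays moved. The work goes in short steps, each a Python script; the robot and the scene stay as the last script left them, time stands still between calls to the robot, and variables do not carry over. Pictures are saved under pics/ and viewed, and the job is handed in when it is done.

```bash
mkdir -p pics
python3 - <<'E'
from cell import r, optics
import cv2
for n in ["scene","top","wrist"]:
    f=optics.grab_frame(n); cv2.imwrite(f"pics/{n}0.png",f["img"]); 
    print(n,f["K"].round(1).tolist(),f["R"].round(3).tolist(),f["t"].round(3).tolist())
print(r.current_time(),r.current_contact_force(),r.current_tcp_rot())
E
```

```text
scene [[440.5, 0.0, 323.0], [0.0, 440.5, 235.9], [0.0, 0.0, 1.0]] [[0.771, 0.637, -0.02], [0.422, -0.535, -0.732], [-0.477, 0.556, -0.681]] [-0.374, -0.192, 1.116]
top [[476.6, 0.0, 318.5], [0.0, 476.6, 235.7], [0.0, 0.0, 1.0]] [[0.069, -0.998, 0.002], [-0.974, -0.067, -0.218], [0.217, 0.013, -0.976]] [-0.058, 0.515, 0.849]
wrist [[341.6, 0.0, 318.0], [0.0, 341.6, 235.2], [0.0, 0.0, 1.0]] [[0.374, -0.927, -0.001], [-0.892, -0.36, 0.272], [-0.253, -0.101, -0.962]] [-0.549, -0.032, 0.39]
0.15 [0.35482564 0.28358303 0.14503584] [-3.14013272e+00 -2.82012255e-04  3.83775886e-01]
```

View pics/top0.png

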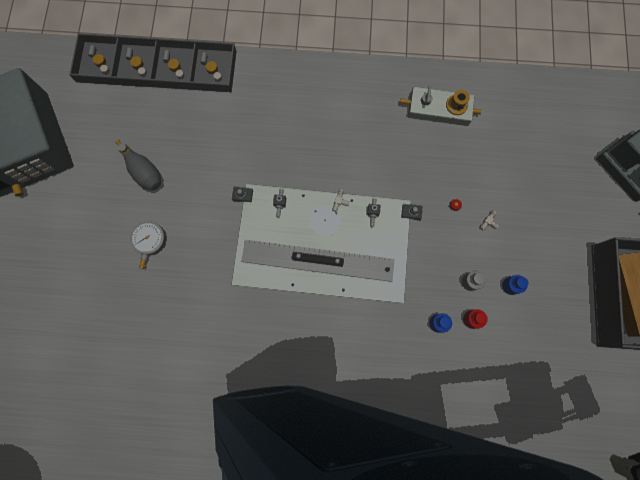

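View pics/scene0.png

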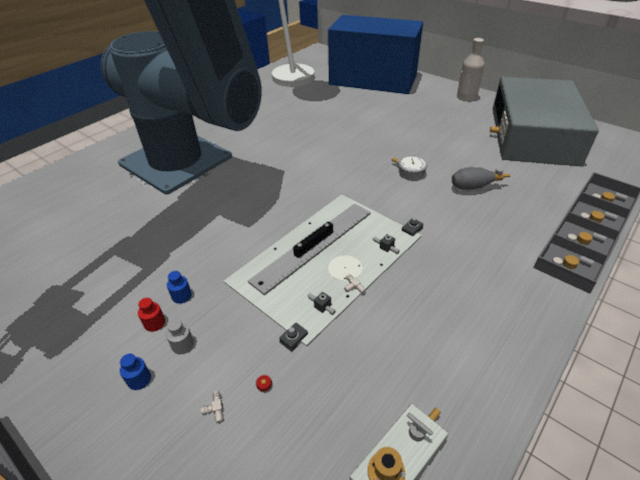

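The top picture shows four candidates for the weight: grey (474,281), blue (516,284), blue (441,323) and red (476,319). The grey one is the steel weight. The straightedge is at about (318,260), with the stops at (280,200) and (374,210).

```bash
cat > h.py <<'E'
import numpy as np, cv2
from cell import r, optics
def grab(n,name):
    f=optics.grab_frame(n); cv2.imwrite(f"pics/{name}.png",f["img"]); np.savez(f"pics/{name}.npz",**{k:np.array(f[k]) for k in("K","R","t")}); return f
def load(name):
    return np.load(f"pics/{name}.npz")
def px2w(c,u,v,z):
    d=c["R"].T@np.linalg.inv(c["K"])@np.array([u,v,1.]); o=-c["R"].T@c["t"]
    return (o+d*(z-o[2])/d[2])
def w2px(c,X):
    p=c["K"]@(c["R"]@np.asarray(X,float)+c["t"]); return p[:2]/p[2]
def crop(name,x,y,w,h,s,out):
    im=cv2.imread(f"pics/{name}.png")[y:y+h,x:x+w]; cv2.imwrite(f"pics/{out}.png",cv2.resize(im,None,fx=s,fy=s,interpolation=cv2.INTER_CUBIC))
E
python3 - <<'E'
from h import *
grab("top","top1")
c=load("top1")
for n,u,v,z in [("weight",474,281,.03),("blueR",516,284,.03),("blueL",441,323,.03),("red",476,319,.03),("grip",318,258,.035),("se_l",244,250,.011),("se_r",394,271,.011),("stopL",280,198,.03),("stopR",374,208,.03),("plate c",323,241,.005),("platefl",246,185,.005),("platenl",233,286,.005),("platenr",404,303,.005),("platefr",409,200,.005),("clampR",412,211,.02)]:
    print(n,px2w(c,u,v,z).round(4))
crop("top1",420,250,120,90,6,"wcrop")
E
```

```text
weight [ 0.456  -0.3254  0.03  ]
blueR [ 0.4558 -0.4057  0.03  ]
blueL [ 0.3723 -0.2633  0.03  ]
red [ 0.3843 -0.329   0.03  ]
grip [ 0.4792 -0.0239  0.035 ]
se_l [0.4893 0.124  0.011 ]
se_r [ 0.4678 -0.1745  0.011 ]
stopL [0.5957 0.06   0.03  ]
stopR [ 0.588  -0.1277  0.03  ]
plate c [ 0.5196 -0.0312  0.005 ]
platefl [0.6262 0.1348 0.005 ]
platenl [0.4172 0.1391 0.005 ]
platenr [ 0.4072 -0.197   0.005 ]
platefr [ 0.6173 -0.201   0.005 ]
clampR [ 0.59  -0.205  0.02 ]
```

View pics/wcrop.png

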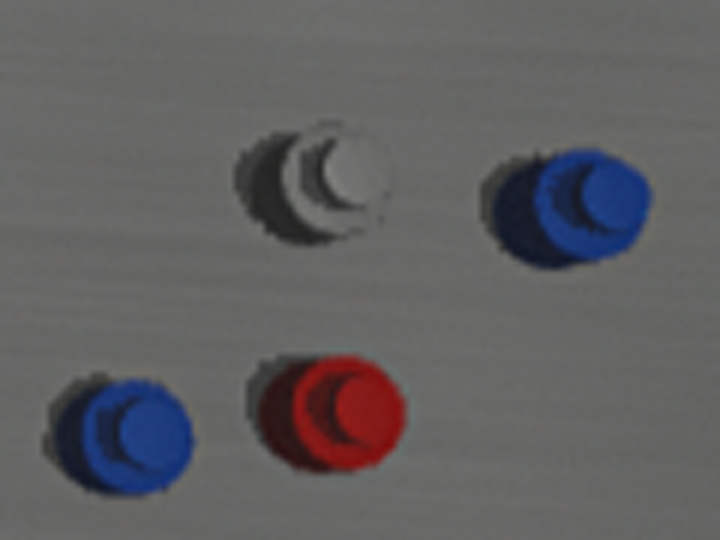

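Run:
```python
from h import *
from scipy.spatial.transform import Rotation as Ro
f=optics.grab_frame("wrist"); R,t,K=f["R"],f["t"],f["K"]
p=np.array(r.current_ee_pos()); Rt=Ro.from_euler("xyz",r.current_tcp_rot()).as_matrix()
c=-R.T@t; ct=Rt.T@(c-p); Rct=R@Rt
print("cam in tcp",ct.round(4),Rct.round(3).tolist())
np.savez("wc.npz",ct=ct,Rct=Rct,K=K)
for yaw in (1.5,):
  for pos in ([.42,-.03,.3],[.40,-.03,.35],[.45,-.03,.35]):
    Rn=Ro.from_euler("xyz",[np.pi,0,yaw]).as_matrix(); RR=Rct@Rn.T; cc=np.array(pos)+Rn@ct
    C=dict(K=K,R=RR,t=-RR@cc)
    print(pos,r.ik(pos,[np.pi,0,yaw]) , [w2px(C,X).round().tolist() for X in ([.626,.135,.005],[.417,.139,.005],[.407,-.197,.005],[.617,-.2,.005],[.456,-.325,.03])])
```

```text
cam in tcp [ 0.0754 -0.0004 -0.165 ] [[-0.0, 1.0, -0.001], [-0.962, -0.0, -0.273], [-0.273, 0.0, 0.962]]
[0.42, -0.03, 0.3] [-0.33758201 -0.02729612  1.66619741  0.          1.50269136 -0.26678568] [[478.0, 50.0], [306.0, 59.0], [317.0, 308.0], [459.0, 301.0], [356.0, 390.0]]
[0.4, -0.03, 0.35] [-0.35472308 -0.08050926  1.59820915  0.          1.62389276 -0.28392676] [[476.0, 58.0], [322.0, 66.0], [330.0, 293.0], [459.0, 286.0], [364.0, 368.0]]
[0.45, -0.03, 0.35] [-0.31478607  0.01652446  1.50504552  0.          1.62002267 -0.24398975] [[439.0, 61.0], [285.0, 69.0], [299.0, 295.0], [428.0, 288.0], [334.0, 370.0]]
```

Run:
```python
from h import *
r.movep([.36,-.03,.16],[np.pi,0,0])
r.wait(.2)
grab("wrist","w1"); print(r.current_time(), r.current_ee_pos(), r.current_qpos())
crop("w1",100,0,440,330,1.8,"w1c")
```

```text
2.3417 [ 0.36018302 -0.03052328  0.16000408] [-3.96001021e-01 -3.76438346e-02  2.02906388e+00 -8.06719334e-05
  1.15017267e+00  1.17578453e+00]
```

View pics/w1.png

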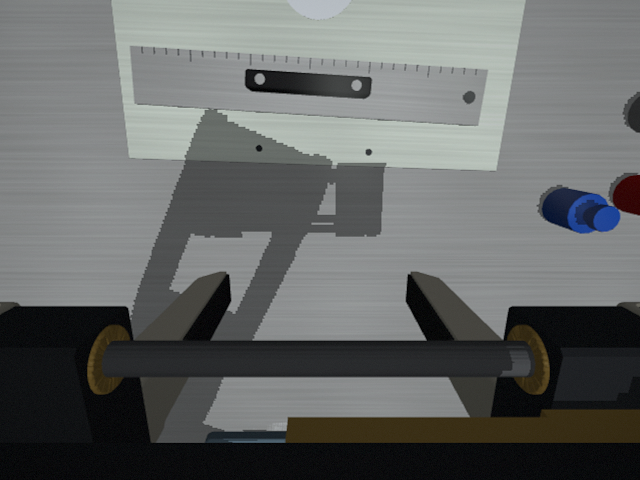

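The straightedge runs from (130,46) to (487,70) with its bar at (308,82), but the stops are out of view. I'll move the camera forward.

Run:
```python
from h import *
r.movep([.46,-.03,.16],[np.pi,0,0])
r.wait(.2)
grab("wrist","w2"); print(r.current_time(), r.current_ee_pos())
crop("w2",80,0,220,270,2.2,"w2L"); crop("w2",300,0,220,270,2.2,"w2R")
```

```text
3.075 [ 0.45909217 -0.02999947  0.16013803]
```

View pics/w2.png

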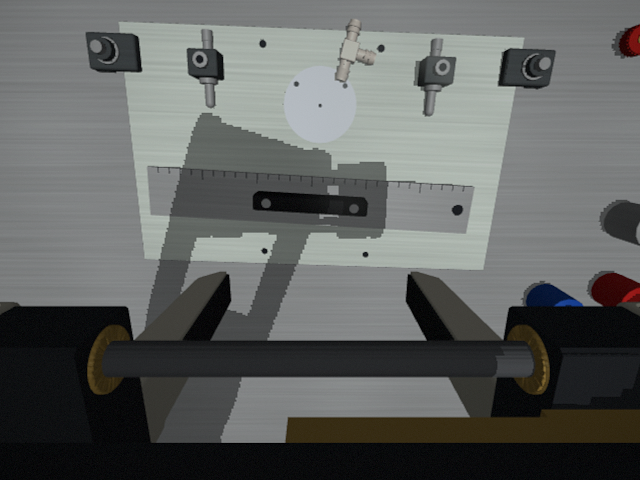

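View pics/w2L.png

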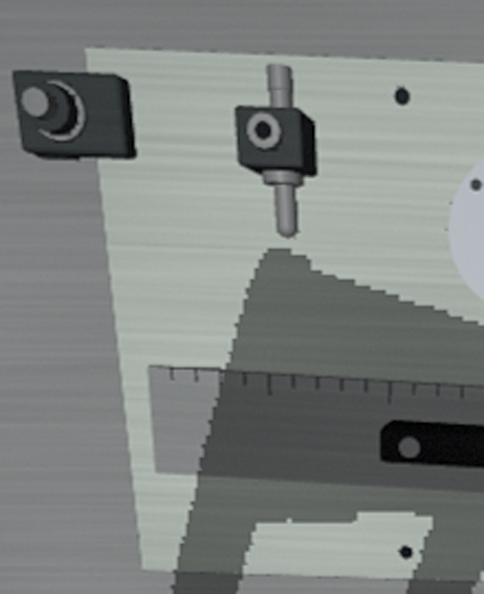

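View pics/w2R.png

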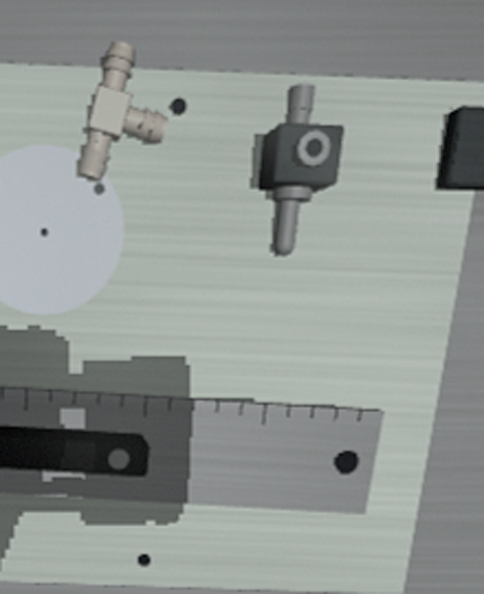

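Run:
```python
from h import *
c=load("w2")
P={n:px2w(c,u,v,z) for n,u,v,z in [("nL",210.9,108.2,.0095),("nR",428.6,115.9,.0095),("fl",148.2,166.4,.011),("fr",473.6,186.4,.011),("nl",150.5,214.5,.011),("nr",465.9,233.2,.011),("bl",253.5,200,.035),("br",367,206,.035),("Lblk",200,60,.032),("Rblk",442.5,67.5,.032)]}
for k,v in P.items(): print(k,v.round(4))
f=lambda a,b:np.arctan2(*(-(P[a]-P[b])[[0]],(P[a]-P[b])[1]))
print("yaw",[float(f(a,b)) for a,b in (("nL","nR"),("fl","fr"),("nl","nr"),("bl","br"))])
print("len",np.linalg.norm(P["fl"]-P["fr"]),np.linalg.norm(P["fl"]-P["nl"]),np.linalg.norm(P["fr"]-P["nr"]),"ctr",(P["fl"]+P["fr"]+P["nl"]+P["nr"])/4, "bar", (P["bl"]+P["br"])/2)
t=load("top1")
for k in ("fl","fr","nL","nR"): print(k, w2px(t,P[k]))
print(px2w(t,479.7,278.3,.057))
```

```text
nL [0.5596 0.0631 0.0095]
nR [ 0.5532 -0.1266  0.0095]
fl [0.51   0.1236 0.011 ]
fr [ 0.4918 -0.1728  0.011 ]
nl [0.4656 0.1274 0.011 ]
nr [ 0.4472 -0.171   0.011 ]
bl [0.4835 0.0254 0.035 ]
br [ 0.4782 -0.0721  0.035 ]
Lblk [0.593  0.0619 0.032 ]
Rblk [ 0.5877 -0.1274  0.032 ]
yaw [-0.03368824317826021, -0.06132625099124968, -0.06156940249990069, -0.054004266364806756]
len 0.29694323841427334 0.044585308943152595 0.04465254029565632 ctr [ 0.4786426  -0.02321609  0.011     ] bar [ 0.48085945 -0.0233286   0.035     ]
fl [245.27067213 239.8153526 ]
fr [393.56758421 258.92212128]
nL [277.72013843 218.03685734]
nR [371.48340917 227.42905247]
[ 0.45785532 -0.32740212  0.057     ]<stdin>:6: DeprecationWarning: Conversion of an array with ndim > 0 to a scalar is deprecated, and will error in future. Ensure you extract a single element from your array before performing this operation. (Deprecated NumPy 1.25.)
```

Both nose tips show, left at (211,108) and right at (429,116). The far edge needs about 53–58 mm of travel and about +0.028 rad of turn. I'll grasp the bar.

Run:
```python
from h import *
psi=-.0595
r.move_gripper(.045,25)
r.movep([.4795,-.0235,.06],[np.pi,0,psi+np.pi/2])
F0=r.current_contact_force(); print(F0)
print(r.line_to([.4795,-.0235,.0145],vel=.05,guard=4))
print(r.current_ee_pos(), r.current_contact_force())
r.move_gripper(0,25)
print(r.current_width(),r.current_ee_pos(), r.current_contact_force(), r.current_time())
grab("wrist","w3")
```

```text
[0.83901473 0.46094683 0.52073837]
False
[ 0.47978045 -0.02356596  0.01472808] [ 0.0540077   0.57744442 -0.08628502]
0.014011685949152378 [ 0.47926338 -0.023454    0.01456341] [-1.7326684  -0.32886507  2.50726421] 6.9833
```

View pics/w3.png

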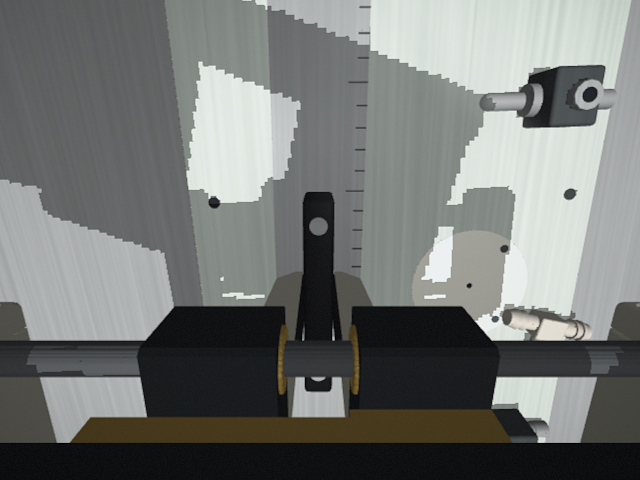

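Run:
```python
from h import *
c=load("w3"); print(px2w(c,481,102,.0095),px2w(c,365,102,.011))
ps=-.034
def rep(s):
    print(s,np.round(r.current_ee_pos(),4),np.round(r.current_tcp_rot(),4)[2],np.round(r.current_contact_force(),2),np.round(r.current_ft_torque(),3),round(r.current_time(),2),round(r.current_width(),4))
rep(0)
g=r.line_to([.500,-.0235,.0145],vel=.03,frame=[np.pi,0,ps+np.pi/2],guard=14); rep(g)
g=r.line_to([.518,-.0235,.0145],vel=.03,guard=14); rep(g)
grab("wrist","w4");grab("top","t4")
```

```text
[0.56027038 0.06401475 0.0095    ] [0.50609265 0.06710334 0.011     ]
0 [ 0.4793 -0.0235  0.0146] 1.5113 [-1.23  0.8   2.19] [-0.031  0.192  0.021] 7.03 0.0139
False [ 0.4989 -0.0233  0.0146] 1.537 [-4.2   0.38  5.29] [-0.002  0.699 -0.059] 7.87 0.0136
False [ 0.517  -0.0233  0.0146] 1.5371 [-4.74 -0.27  6.44] [0.    0.604 0.023] 8.62 0.0138
```

View pics/w4.png

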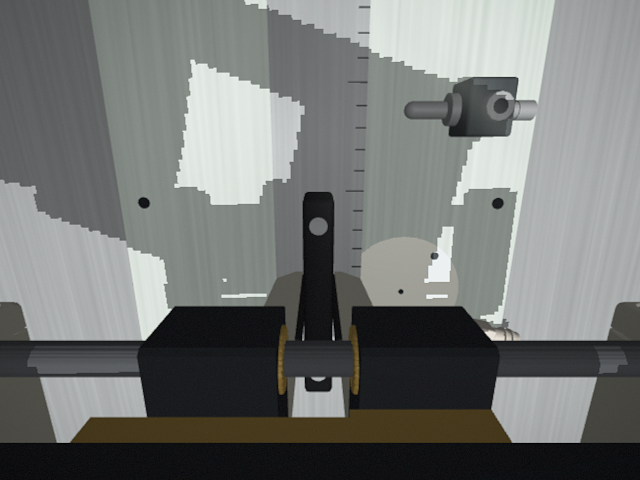

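Run:
```python
from h import *
c=load("w4"); print(px2w(c,405,110,.0095),px2w(c,365,110,.011))
def rep(s):
    print(s,np.round(r.current_ee_pos(),4),np.round(r.current_tcp_rot(),4)[2],np.round(r.current_contact_force(),2),np.round(r.current_ft_torque(),3),round(r.current_time(),2),round(r.current_width(),4))
rep(0)
g=r.line_to([.529,-.0235,.0145],vel=.02,guard=5); rep(g)
if not g:
  for i in range(14):
    g=r.line_to([.529+.001*(i+1),-.0235,.0145],vel=.008,guard=2.5); rep(g)
    if g or r.current_contact_force()[0]<-7.5: break
```

```text
[0.56046462 0.06391609 0.0095    ] [0.54152976 0.0644452  0.011     ]
0 [ 0.517  -0.0233  0.0146] 1.5371 [-3.93 -0.09  5.82] [-0.015  0.624 -0.016] 8.72 0.0139
True [ 0.5172 -0.0233  0.0146] 1.5374 [-0.51  0.01  4.15] [ 0.014 -0.217  0.   ] 8.95 0.0137
```

Run:
```python
from h import *
def rep(s):
    print(s,np.round(r.current_ee_pos(),4),np.round(r.current_tcp_rot(),4)[2],np.round(r.current_contact_force(),2),np.round(r.current_ft_torque(),3),round(r.current_time(),2),round(r.current_width(),4))
g=r.line_to([.529,-.0235,.0145],vel=.02,guard=12); rep(g)
for i in range(2):
    g=r.line_to([.529+.001*(i+1),-.0235,.0145],vel=.01,guard=8); rep(g)
grab("wrist","w5");grab("top","t5");grab("scene","s5")
crop("w5",250,50,220,165,3.5,"w5c")
```

```text
True [ 0.5173 -0.0233  0.0146] 1.5379 [-2.1   0.87  5.7 ] [-0.022 -0.151  0.   ] 9.25 0.0139
True [ 0.5173 -0.0233  0.0147] 1.5382 [-0.91 -0.75  4.  ] [ 0.005 -0.17  -0.051] 9.7 0.0137
True [ 0.5174 -0.0233  0.0148] 1.5385 [-0.64 -0.26  4.01] [-0.081 -0.14  -0.076] 10.15 0.0139
```

View pics/w5c.png

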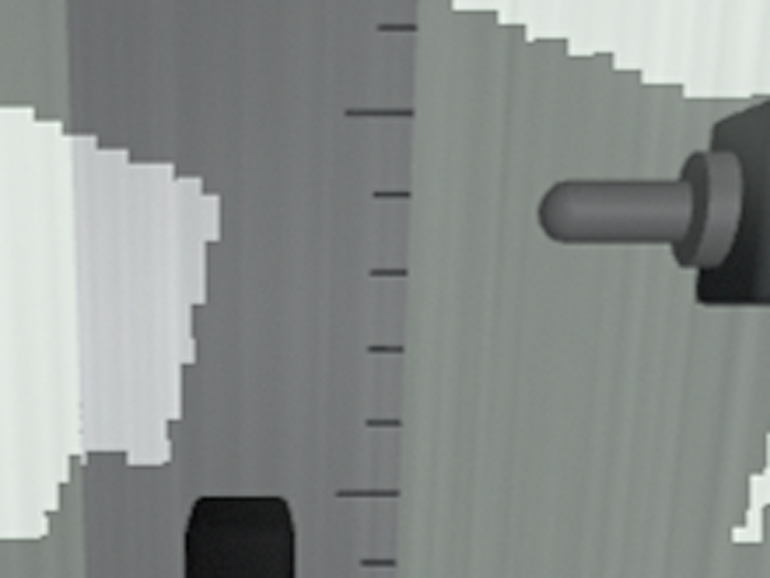

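Run:
```python
from h import *
def rep(s):
    print(s,np.round(r.current_ee_pos(),4),np.round(r.current_tcp_rot(),4),np.round(r.current_contact_force(),2),np.round(r.current_ft_torque(),3),round(r.current_time(),2),round(r.current_width(),4))
for i in range(6): rep(i); r.wait(.05)
p=r.current_ee_pos()
g=r.line_to([.519,-.0235,.0148],vel=.02); rep(g)
g=r.line_to([.521,-.0235,.0148],vel=.02); rep(g)
```

```text
0 [ 0.5174 -0.0233  0.0148] [-3.1281e+00 -1.0000e-04  1.5385e+00] [-1.   -0.05  3.98] [-0.091 -0.232 -0.042] 10.3 0.0139
1 [ 0.5174 -0.0233  0.0148] [-3.1281e+00 -1.0000e-04  1.5385e+00] [-0.77  0.11  4.29] [-0.058 -0.162 -0.058] 10.35 0.0141
2 [ 0.5174 -0.0233  0.0148] [-3.1281e+00 -1.0000e-04  1.5385e+00] [-0.9   0.62  4.1 ] [-0.091 -0.17  -0.023] 10.4 0.0141
3 [ 0.5174 -0.0233  0.0147] [-3.1281e+00 -1.0000e-04  1.5384e+00] [-0.42  0.82  5.12] [-0.072 -0.212 -0.061] 10.45 0.0139
4 [ 0.5174 -0.0233  0.0148] [-3.1281e+00 -1.0000e-04  1.5385e+00] [-0.79 -0.54  4.25] [-0.105 -0.182 -0.041] 10.5 0.0134
5 [ 0.5174 -0.0233  0.0148] [-3.1282e+00 -1.0000e-04  1.5385e+00] [ 0.66 -0.42  4.02] [-0.068 -0.282  0.034] 10.55 0.0141
False [ 0.5174 -0.0233  0.0148] [-3.1247e+00 -4.0000e-04  1.5388e+00] [-4.69 -0.23  9.89] [-0.109  0.553 -0.095] 10.85 0.0138
False [ 0.5186 -0.0232  0.0148] [-3.1231e+00 -4.0000e-04  1.5390e+00] [-6.74 -0.23 10.43] [-0.113  0.979 -0.055] 11.1 0.0139
```

Because `frame=None` keeps the sagged tilt, the tool tips a little further on each call and presses the blade down. I'll pass an explicit vertical orientation from here on.

```bash
cat >> h.py <<'E'
def rep(s):
    print(s,np.round(r.current_ee_pos(),4),np.round(r.current_tcp_rot(),4),np.round(r.current_contact_force(),2),np.round(r.current_ft_torque(),3),round(r.current_time(),2),round(r.current_width(),4))
E
python3 - <<'E'
from h import *
fr=[np.pi,0,-.034+np.pi/2]
g=r.line_to([.520,-.0235,.0146],vel=.02,frame=fr); rep(g)
g=r.line_to([.524,-.0235,.0146],vel=.02,frame=fr); rep(g)
g=r.line_to([.528,-.0235,.0146],vel=.02,frame=fr); rep(g)
E
```

```text
False [ 0.5188 -0.0233  0.0146] [-3.1396e+00 -2.0000e-04  1.5371e+00] [-2.91 -0.38  7.92] [-0.023  0.417 -0.015] 11.35 0.0132
False [ 0.5218 -0.0232  0.0145] [-3.1372e+00 -4.0000e-04  1.5373e+00] [-7.07 -0.26 10.72] [-0.101  0.875  0.004] 11.7 0.014
False [ 0.5258 -0.0231  0.0145] [-3.1373e+00 -4.0000e-04  1.5373e+00] [-6.14 -0.35  9.67] [ 0.     0.832 -0.001] 12.05 0.0135
```

Run:
```python
from h import *
fr=[np.pi,0,-.034+np.pi/2]
for x,z in ((.529,.0152),(.531,.0156),(.532,.0156)):
    g=r.line_to([x,-.0235,z],vel=.015,frame=fr); rep(g)
grab("wrist","w6");grab("top","t6");crop("w6",250,50,220,165,3.5,"w6c");crop("t6",220,170,210,120,3.8,"t6c")
```

```text
False [ 0.5273 -0.0231  0.0146] [-3.1381e+00 -6.0000e-04  1.5370e+00] [-4.75 -0.47  2.44] [-0.012  0.596 -0.003] 12.3 0.0139
False [ 0.5312 -0.0235  0.0148] [-3.1414e+00 -2.0000e-04  1.5367e+00] [ 0.19 -0.56 -6.4 ] [-0.053 -0.035 -0.003] 12.58 0.0136
False [ 0.5321 -0.0235  0.0153] [-3.1414e+00 -1.0000e-04  1.5367e+00] [-0.25 -0.68 -7.67] [-0.035 -0.078  0.013] 12.83 0.0137
```

View pics/w6c.png

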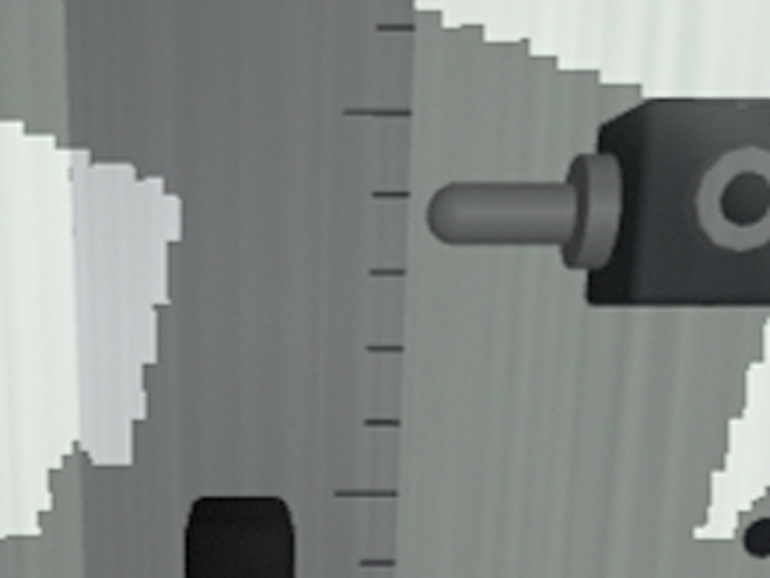

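View pics/t6c.png

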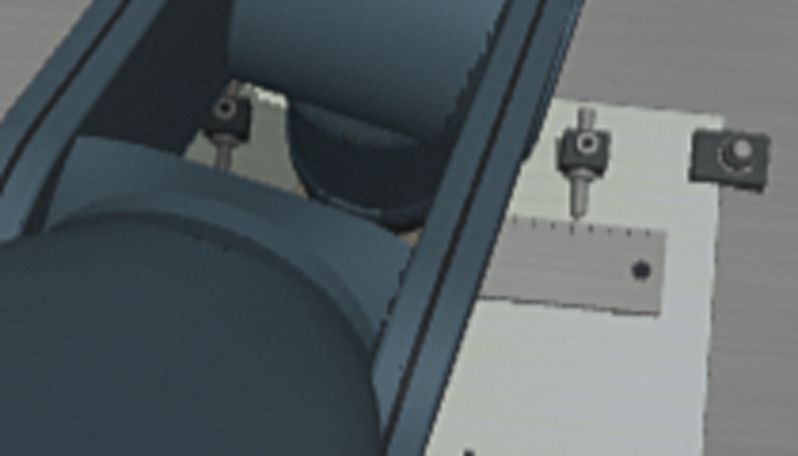

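The left gap is about 2.4 mm and the right about 2 mm. Fz of −7.7 N means the arm is carrying the straightedge's weight, so I'll lower slightly before touching the noses.

Run:
```python
from h import *
fr=[np.pi,0,-.034+np.pi/2]
g=r.line_to([.5322,-.0235,.0147],vel=.015,frame=fr); rep(g)
g=r.line_to([.5325,-.0235,.0147],vel=.015,frame=fr); rep(g)
for i in range(10):
    x=.5325+.0005*(i+1)
    g=r.line_to([x,-.0235,.0147],vel=.01,frame=fr); rep(g)
    if r.current_contact_force()[0]<-5.5: break
```

```text
False [ 0.5322 -0.0235  0.0147] [-3.1416 -0.      1.5368] [-0.12 -0.61 -6.51] [-0.101 -0.015  0.01 ] 13.18 0.0137
False [ 0.5325 -0.0235  0.0147] [ 3.1416 -0.      1.5368] [-0.25  0.9  -6.23] [-0.049 -0.052 -0.039] 13.43 0.0136
False [ 0.533  -0.0235  0.0147] [3.1415 0.     1.5368] [ 0.37 -0.37 -6.79] [ 0.002 -0.1    0.023] 13.68 0.0137
False [ 0.5336 -0.0235  0.0147] [3.1415 0.     1.5368] [ 0.47 -0.44 -7.01] [-0.018 -0.082 -0.006] 13.93 0.0138
False [ 0.5341 -0.0235  0.0147] [3.1415 0.     1.5368] [-0.21 -0.14 -7.31] [-0.029 -0.073 -0.012] 14.18 0.0138
False [ 0.5345 -0.0235  0.0147] [ 3.1416 -0.      1.5368] [ 0.7  -0.54 -6.5 ] [-0.041 -0.043  0.015] 14.43 0.0138
False [ 0.5349 -0.0234  0.0146] [-3.1413e+00 -1.0000e-04  1.5368e+00] [-0.31 -0.31 -6.32] [-0.024 -0.047 -0.009] 14.68 0.0139
False [ 0.535  -0.0234  0.0146] [-3.1406e+00 -1.0000e-04  1.5369e+00] [-2.25 -0.27 -5.45] [-0.089  0.268 -0.038] 14.93 0.0135
False [ 0.5352 -0.0234  0.0146] [-3.1400e+00 -1.0000e-04  1.5369e+00] [-4.89 -1.31 -3.69] [-0.104  0.856  0.035] 15.18 0.0139
False [ 0.5352 -0.0234  0.0146] [-3.1391e+00 -1.0000e-04  1.5370e+00] [-6.68 -1.47 -1.17] [-0.235  1.057 -0.01 ] 15.43 0.0136
```

Run:
```python
from h import *
fr=[np.pi,0,-.034+np.pi/2]
g=r.line_to([.5362,-.0235,.0146],vel=.01,frame=fr); rep(g)
for z in (.0143,.0140,.0137):
    g=r.line_to([.5362,-.0235,z],vel=.01,frame=fr); rep(g)
    if r.current_contact_force()[2]>1: break
grab("wrist","w7");grab("top","t7");grab("scene","s7");crop("w7",250,50,220,165,3.5,"w7c");crop("t7",220,170,210,120,3.8,"t7c");crop("s7",220,180,220,165,3.6,"s7c")
```

```text
False [ 0.5352 -0.0234  0.0146] [-3.1397e+00 -1.0000e-04  1.5370e+00] [-5.25 -0.55 -1.65] [-0.129  0.971 -0.017] 15.68 0.0139
False [ 0.5352 -0.0234  0.0146] [-3.1398e+00 -1.0000e-04  1.5370e+00] [-6.14 -0.48 -0.14] [-0.153  1.111 -0.054] 15.93 0.0136
False [ 0.5352 -0.0234  0.0146] [-3.1399  0.      1.5371] [-7.52 -0.73  2.97] [-0.052  1.241 -0.04 ] 16.18 0.0138
```

View pics/w7c.png

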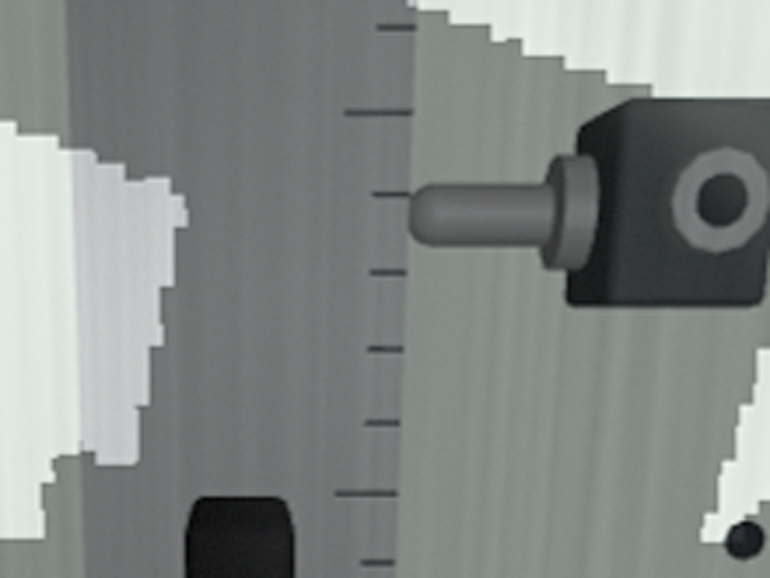

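View pics/t7c.png

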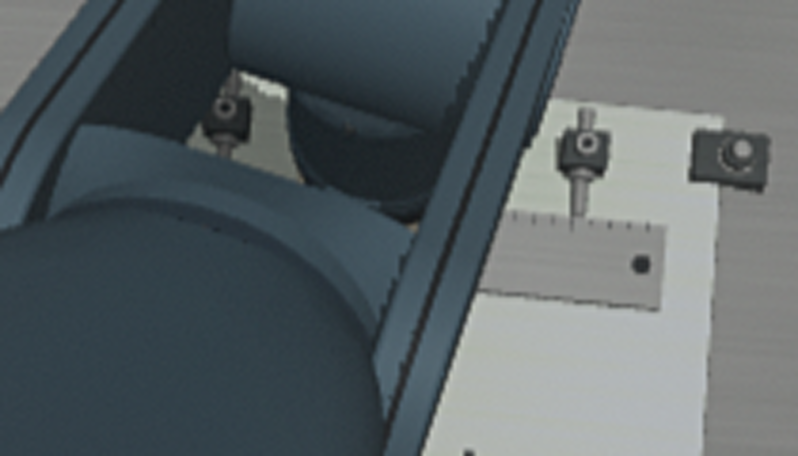

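View pics/s7c.png

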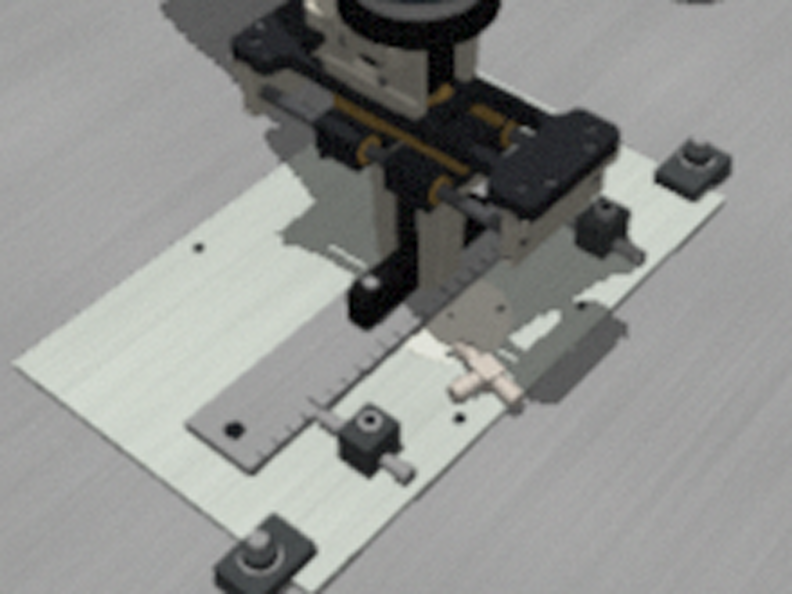

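Both noses touch the edge: the left meets it at (410,213) in the wrist crop, the right in both the top and scene crops. Mz near 0 says the load is shared. I'll ease the push and let go.

Run:
```python
from h import *
fr=[np.pi,0,-.034+np.pi/2]
g=r.line_to([.5358,-.0235,.0142],vel=.01,frame=fr); rep(g)
r.wait(.2); rep('w')
```

```text
False [ 0.5352 -0.0234  0.0146] [-3.1405 -0.      1.5369] [-6.27 -0.03  0.28] [-0.073  0.925  0.033] 16.58 0.0141
w [ 0.5352 -0.0234  0.0146] [-3.1405e+00 -1.0000e-04  1.5369e+00] [-6.46 -0.26  1.4 ] [-0.022  0.968 -0.013] 16.78 0.014
```

Run:
```python
from h import *
fr=[np.pi,0,-.034+np.pi/2]
g=r.line_to([.5353,-.0235,.0142],vel=.01,frame=fr); rep(g)
r.move_gripper(.018); rep('o')
r.move_gripper(.03); rep('o')
grab("wrist","w8");crop("w8",250,50,220,165,3.5,"w8c")
g=r.line_to([.5353,-.0235,.07],vel=.08,frame=fr)
g=r.movep([.48,-.03,.17],[np.pi,0,0]); r.wait(.15); rep('up')
grab("wrist","w9");crop("w9",150,0,160,160,4,"w9L");crop("w9",350,0,160,160,4,"w9R")
```

```text
False [ 0.5352 -0.0234  0.0146] [-3.1415 -0.      1.5368] [-5.31 -0.23  1.71] [ 0.024  0.915 -0.008] 17.03 0.0134
o [ 0.5368 -0.0239  0.0148] [3.1386e+00 6.0000e-04 1.5367e+00] [ 0.02 -0.9   0.43] [-0.063 -0.101 -0.037] 17.37 0.0182
o [ 0.5354 -0.0235  0.0142] [ 3.1414 -0.      1.5367] [-0.01  0.54  0.52] [-0.035 -0.081  0.035] 17.83 0.03
up [ 0.4799 -0.03    0.1696] [-3.1414e+00  8.0000e-04  6.0000e-04] [ 0.5  -0.19 -0.03] [ 0.032 -0.006  0.008] 20.23 0.0303
```

View pics/w8c.png

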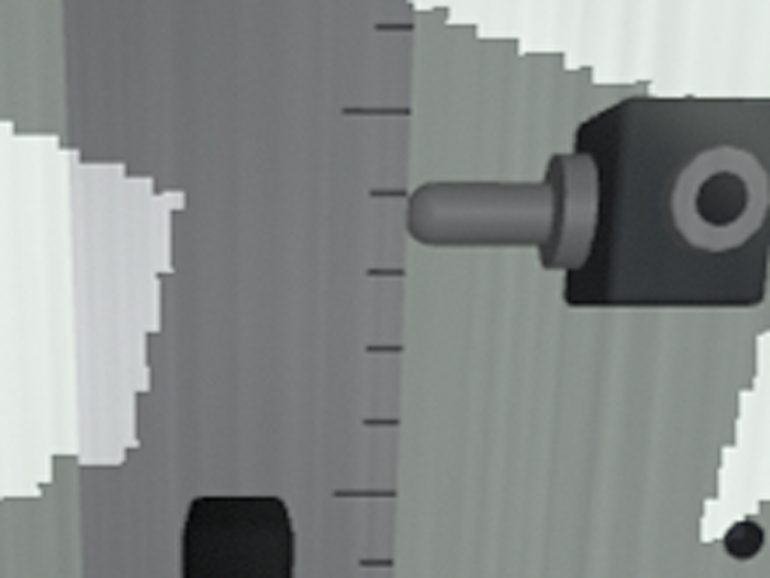

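View pics/w9.png

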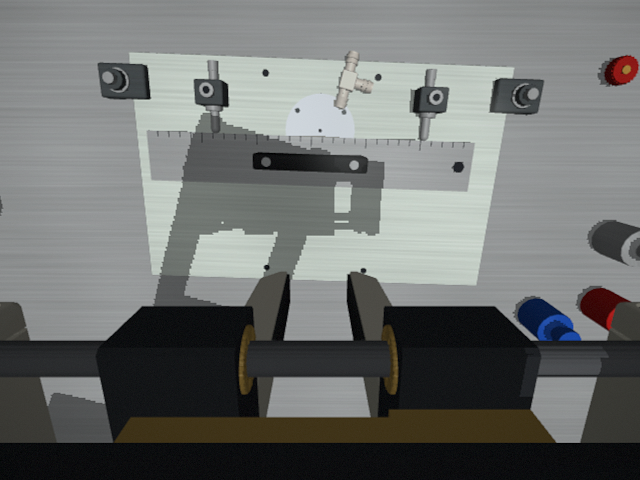

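View pics/w9L.png

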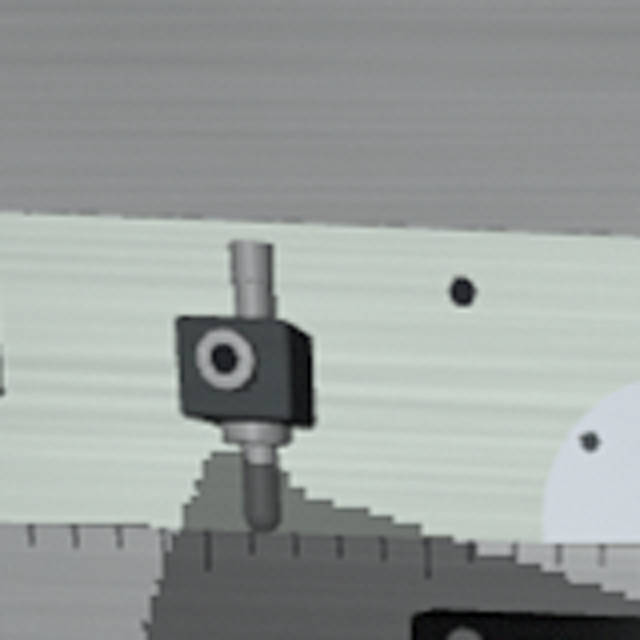

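View pics/w9R.png

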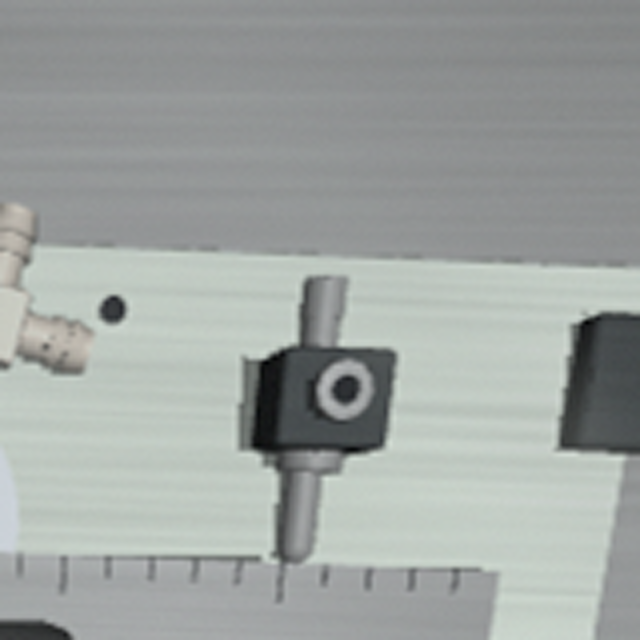

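Both noses still touch after release, at (215,133) and (423,140) in the whole wrist picture. Next I'll look at the steel weight close up.

Run:
```python
from h import *
c=load("w9")
a=px2w(c,150+0/4,0+523/4,.011);b=px2w(c,350+497/4,572/4,.011);print(a,b,"yaw",-(a-b)[0]/(a-b)[1])
n1=px2w(c,149,180,.011);n2=px2w(c,468,191,.011);print(n1,n2)
b1,b2=px2w(c,253,161,.035),px2w(c,367,165,.035);print((b1+b2)/2)
r.move_gripper(.05)
r.movep([.39,-.325,.16],[np.pi,0,0]); r.wait(.2); rep(0)
grab("wrist","w10")
```

```text
[0.56181848 0.12237133 0.011     ] [ 0.55125455 -0.17278856  0.011     ] yaw -0.035790550134661474
[0.51747029 0.12924314 0.011     ] [ 0.50722005 -0.17237234  0.011     ]
[ 0.5348746  -0.02302561  0.035     ]
0 [ 0.3907 -0.3239  0.1601] [-3.1416e+00 -2.0000e-04  2.0000e-03] [ 0.04 -0.28 -0.64] [ 0.044  0.014 -0.004] 22.22 0.0501
```

View pics/w10.png

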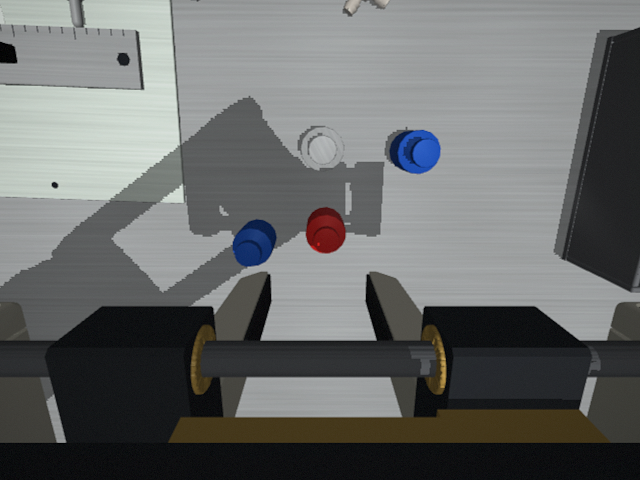

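The steel weight's knob is at (322,148). The blue one at (415,151) and the red one at (325,230) are well clear of the fingers' path.

Run:
```python
from h import *
c=load("w10"); P=px2w(c,322,148,.057); print(P)
fr=[np.pi,0,0]
x,y=P[0],P[1]
r.movep([x,y,.11],fr); 
print(r.line_to([x,y,.039],vel=.06,frame=fr,guard=5)); rep('d')
r.move_gripper(0,20); rep('g')
r.line_to([x,y,.09],vel=.08,frame=fr); r.wait(.1);rep('lift')
grab("wrist","w11");grab("scene","s11")
```

```text
[ 0.45913844 -0.32673715  0.057     ]
False
d [ 0.4594 -0.327   0.0394] [ 3.1409e+00 -6.0000e-04  1.0000e-04] [ 0.83 -0.55 -0.17] [ 0.024 -0.048  0.039] 24.03 0.05
g [ 0.4592 -0.3269  0.0391] [ 3.1412e+00 -2.0000e-04  0.0000e+00] [-0.18 -0.85 -0.19] [-0.108  0.002 -0.061] 24.62 0.0208
lift [ 0.4587 -0.3263  0.0893] [-3.1405e+00  1.0000e-03  0.0000e+00] [-0.68 -0.01 -3.47] [ 0.005 -0.006 -0.008] 25.52 0.0209
```

View pics/w11.png

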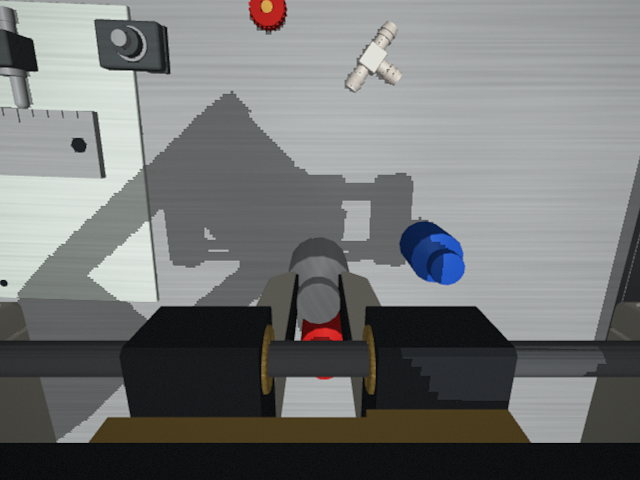

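View pics/s11.png

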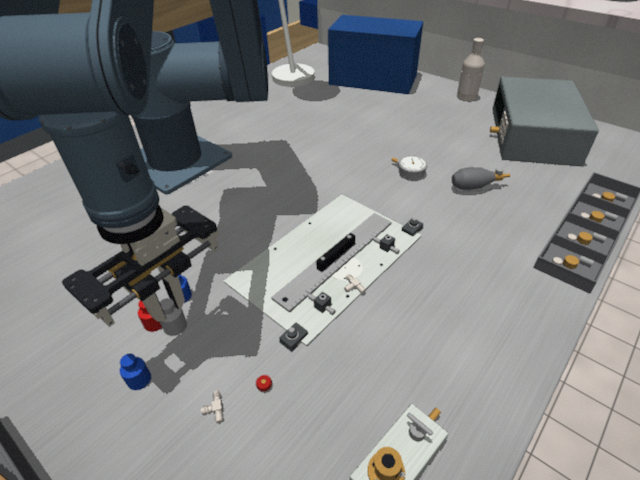

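Run:
```python
from h import *
fr=[np.pi,0,0]
x,y=.5302,-.113
r.line_to([.459,-.3265,.12],vel=.15,frame=fr)
r.line_to([x,y,.12],vel=.12,frame=fr)
r.line_to([x,y,.06],vel=.06,frame=fr); r.wait(.3); rep('above')
grab("wrist","w12")
```

```text
above [ 0.5303 -0.113   0.0602] [ 3.1414e+00 -4.0000e-04  0.0000e+00] [ 0.17  0.31 -2.24] [ 0.016  0.038 -0.025] 29.44 0.0211
```

View pics/w12.png

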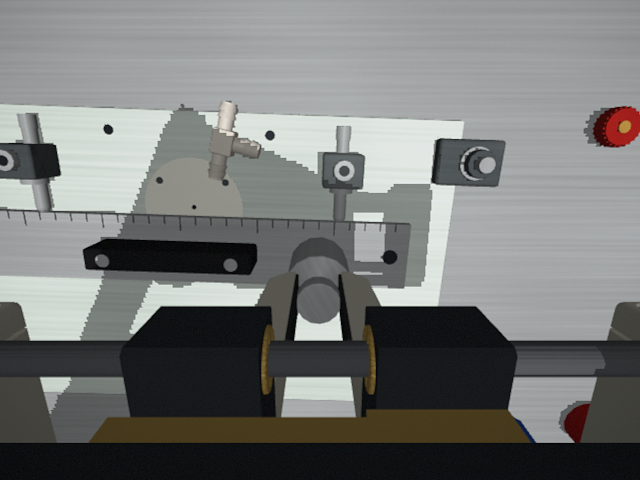

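The weight hangs upright over the blade, with the far edge at (320,218) still against the right nose at (340,220). I'll lower it.

Run:
```python
from h import *
fr=[np.pi,0,0]
x,y=.5302,-.113
r.line_to([x,y,.0525],vel=.02,frame=fr); rep('a')
f0=r.current_contact_force()[2]
for z in (.0519,.0513,.0508,.0503,.0498,.0493,.0488):
    r.line_to([x,y,z],vel=.01,frame=fr); fz=np.mean([r.current_contact_force()[2] for _ in range(3)]); print(z,round(fz,2))
    if fz>-1.5: break
rep('dn')
```

```text
a [ 0.5301 -0.1129  0.0523] [-3.1414e+00  4.0000e-04 -0.0000e+00] [ 0.46  0.46 -3.35] [ 0.053 -0.032  0.044] 30.02 0.0205
0.0519 -2.57
0.0513 -2.33
0.0508 -3.11
0.0503 -4.08
0.0498 1.14
dn [ 0.5303 -0.113   0.0501] [ 3.1414e+00 -3.0000e-04  0.0000e+00] [-0.65 -1.34  1.14] [0.069 0.151 0.028] 31.27 0.0211
```

Run:
```python
from h import *
fr=[np.pi,0,0]
x,y=.5302,-.113
r.move_gripper(.026); r.move_gripper(.045); rep('open')
r.line_to([x,y,.085],vel=.06,frame=fr)
r.line_to([x,y,.14],vel=.12,frame=fr)
r.movep([.46,-.04,.17],fr); r.wait(.2); rep('up')
grab("wrist","w13"); crop("w13",120,60,200,150,4,"w13L"); crop("w13",320,60,200,150,4,"w13R")
```

```text
open [ 0.5302 -0.113   0.0498] [-3.1416  0.      0.    ] [0.16 0.3  0.05] [0.067 0.03  0.007] 32.18 0.045
up [ 0.4604 -0.0407  0.1693] [-3.1414e+00  9.0000e-04 -8.0000e-04] [ 0.28 -0.2  -0.3 ] [0.09  0.038 0.039] 34.23 0.0453
```

View pics/w13.png

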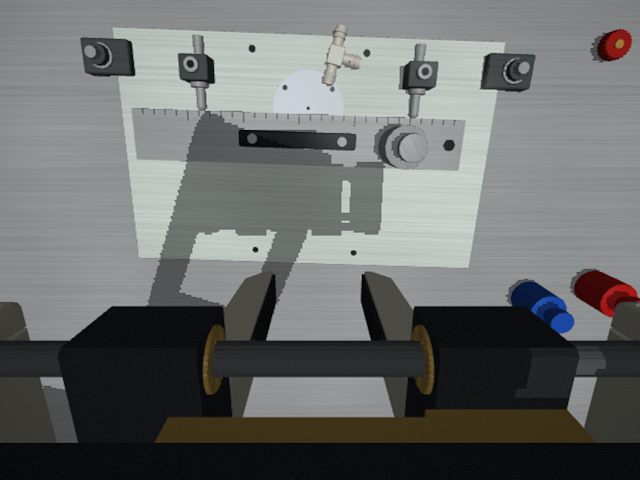

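View pics/w13L.png

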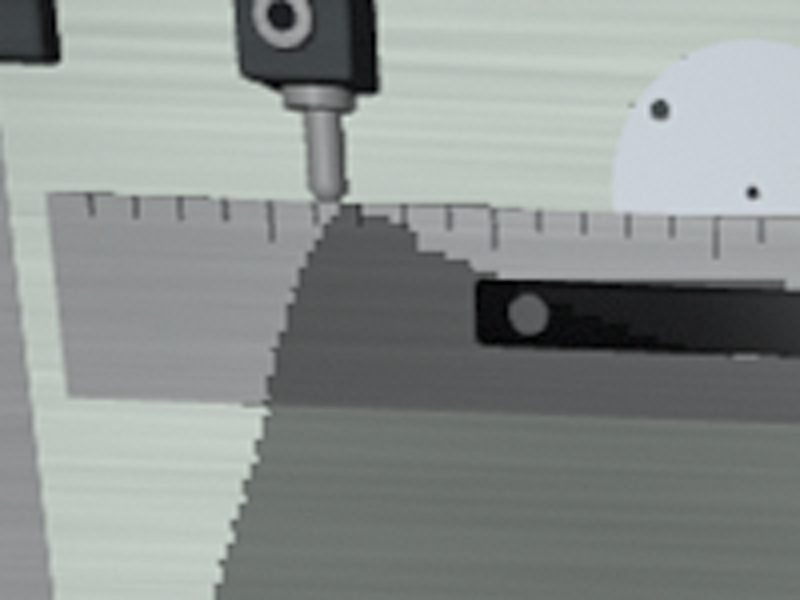

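View pics/w13R.png

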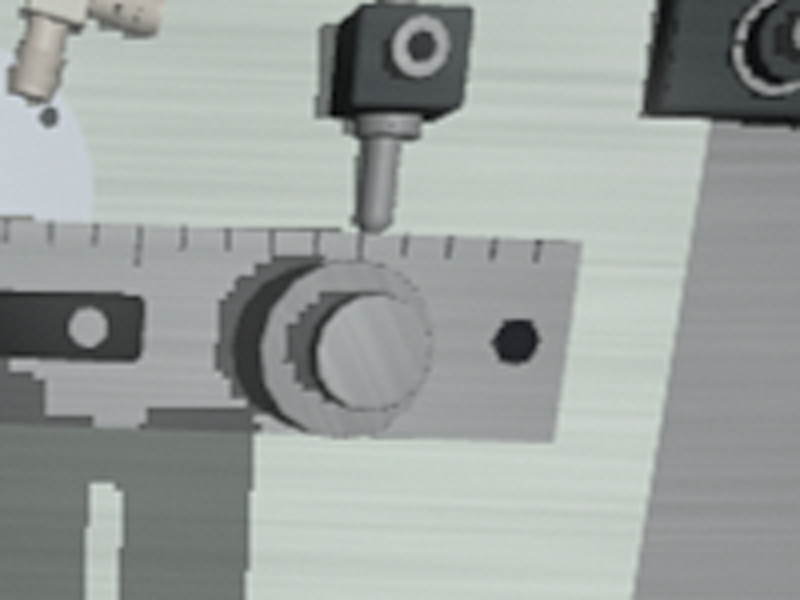

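Run:
```python
from h import *
fr=[np.pi,0,0]
r.movep([.45,-.125,.08],fr); r.wait(.2); grab("wrist","w14R")
r.line_to([.45,.06,.08],vel=.15,frame=fr); r.wait(.2); grab("wrist","w14L")
rep('')
a=cv2.imread("pics/w14R.png");b=cv2.imread("pics/w14L.png")
cR,cL=load("w14R"),load("w14L")
pR=w2px(cR,[.553,-.1266,.01]).astype(int);pL=w2px(cL,[.5596,.0635,.01]).astype(int);print(pL,pR)
s=[cv2.resize(i[max(0,p[1]-30):max(0,p[1]-30)+60,p[0]-40:p[0]+40],(400,300),interpolation=cv2.INTER_CUBIC) for i,p in((b,pL),(a,pR))]
cv2.imwrite("pics/w14c.png",np.hstack(s))
```

```text
[0.45   0.0595 0.08  ] [ 3.1415e+00  1.0000e-04 -9.0000e-04] [-0.56 -0.82  0.35] [ 0.041  0.043 -0.027] 36.73 0.0452
[311  82] [321  96]
```

View pics/w14c.png

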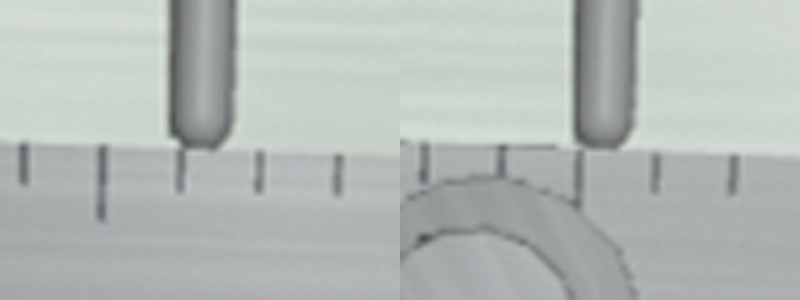

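The close-ups show both nose tips, left at (200,150) and right at (605,149), meeting the far edge with no gap. I'll move clear, check the scene once and hand in.

Run:
```python
from h import *
r.line_to([.45,.06,.16],vel=.15); r.movep([.30,-.3,.25],[np.pi,0,0]); r.wait(.3)
grab("top","t15"); rep('')
r.job_done()
```

```text
[ 0.3003 -0.2996  0.2499] [-3.1415e+00  0.0000e+00  1.0000e-03] [ 0.79 -0.08 -0.68] [ 0.063  0.019 -0.002] 39.24 0.0451
the job is handed in; nothing more can be done
```

View pics/t15.png

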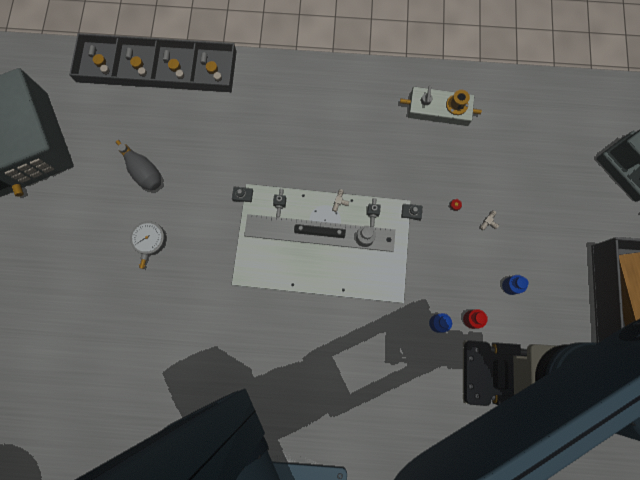

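The straightedge's far edge is against both stop noses, and the steel weight stands on its blade to the right of the grip bar. I handed the job in at about 39 s with the arm clear.

- **Contact force:** the push on the two noses together peaked at about 7.5 N in the readings, plate friction included. Almost no moment about the vertical showed, so the load was shared between them.
- **Last checks:** close-ups after setting the weight showed both noses meeting the edge with no visible gap, to a fraction of a millimetre. The last top picture shows the other things where they lay at the start.
- **Not clean – lifting:** over the last few millimetres of the slide the arm carried about the whole weight of the straightedge. The vertical force read about −7 N, and the tool rose at most about 0.7 mm. The blade may have skimmed the plate instead of rubbing on it. I pressed it back down onto the plate before letting go.
- **Not clean – jam:** earlier the slide stuck and tripped the force guard several times, because the tool had tipped slightly. It was then well short of the noses, and giving the orientation explicitly cured it.

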